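Clip a brake pad into its bracket

TASK

Pick up the brake pad with the two ears and slide its ears down into the two slots of the bracket, lining facing up, past the spring clips until they snap over both ears and the pad sits flat on the bracket's floor; then let go. Do it gently by feel: never load the bracket with more than about 50 N, and leave the other things on the bench where they are.

Things in the scene. Friction and masses are not known exactly. Their poses are not given: they have to be found in the camera images.
- pad: New brake pad, loose, about 0.2 kg, flat on the bench, lining up. Steel back plate 38 (x) by 80 (y) by 6 mm with an ear at the middle of each short side. On it a grey lining block 30 (x) by 60 (y) by 18 mm, good to grip across x; total height 24 mm. Origin at the centre of the underside, z up, y along the ears. Fits either way round (half turn about z).
- ear_a (a point): Underside of the pad's +y ear, 49 mm from the pad's origin. Each ear is 14 mm wide (x), 13 mm long (y), 6 mm thick; the pad is 106 mm long over both.
- ear_b (a point): Underside of the pad's -y ear, 49 mm from the pad's origin.
- bracket: Pad bracket, fixed to the bench. Aluminium base, 110 (x) by 176 (y) by 10 mm, two guide bars along x; origin at the centre of its underside, z up. On it a dark U-shaped carrier, 48 (x) by 136 (y) mm, its middle clamped ANYWHERE FROM 3 TO 19 MM TOWARDS +X of the base's middle. That offset is not in any measured pose: see or feel for it. It does not shift under gentle force; in y and yaw it is true to the base.
- floor_mid (a point): Point of the base frame (it does not follow the carrier's x offset) at x = y = 0, level with the carrier's flat floor, 20 mm above the bracket's origin. The pad's underside rests at this height when seated. 88 mm free between the uprights (along y).
- rim_a (a point): Point of the base frame (not following the offset) at x = 0, y = +49 mm, level with the upright's flat top, 46 mm above the bracket's origin. Upright: x +-22, y 44 to 68 mm from the carrier's middle. Its vertical slot, open upward and to the middle, is 16.4 mm wide (x), centred on the carrier, and ends at y = 54.5 mm; only that end wall has a lead-in (3 mm, 45 degrees).
- rim_b (a point): The same for the other upright, at y = -49 mm. In both slots the ears slide freely for the first 13 mm, then two spring clips per slot squeeze them across x: noses 10 mm apart, 7.8 mm above the floor. The four need roughly 6 to 12 N of downward push in all; at the floor the noses snap back over the ears and hold them down.
- carton: Bystander: small closed cardboard carton, 80 by 110 by 50 mm, origin at the centre of its underside.
- spool: Bystander: stainless pipe spool standing upright, 50 mm diameter, 56 mm high, origin at the centre of its underside.
- worn_pad: Bystander: old worn pad without ears, 40 by 70 mm, 13 mm high, origin at the centre of its underside.
Not all that is in view belongs to the job. Several things have the shape of the bracket; the one meant has the colours described above. Leave any purple look-alike of the pad alone.

How it is judged (in metres and radians):
On the way, in this order (a step that is already met when the one before it is completed fails the run):
1. the pad is picked up off the bench (at least 40 mm) (height (world z) of pad above 0.04 m), for 0.1 s.
2. the pad sits flat on the bracket's floor with both ears under the clips (z of ear_a in the frame of bracket between 0.018 and 0.0213 m and z of ear_b in the frame of bracket between 0.018 and 0.0213 m and x of pad in the frame of bracket between -0.001 and 0.023 m and y of pad in the frame of bracket between -0.003 and 0.003 m and angle between the y axis of pad and the y axis of bracket, either way round below 0.06 rad and angle between pad's own z axis and vertical below 0.03 rad), for 0.2 s.
At the end, for the whole second after the job is handed in: The pad, lining up, lies in the slots: both ears within 1.3 mm of the carrier's floor (20 mm above the bracket's origin), pad -1 to 23 mm (x) and within 3 mm (y) of the bracket's origin, long axis within 0.06 rad of the bracket's y, tilt under 0.03 rad; released and at rest (all of step 2 and linear speed of pad below 0.02 m/s and contact force between the fingers and pad below 0.1 N); the robot touches nothing.
It fails at once if the bracket is loaded with more than 50 N (contact force between bracket and anything else above 50 N).
It fails at once if the carton is moved more than 25 mm (distance of carton from where it was at the start of the episode above 0.025 m).
It fails at once if the pipe spool is moved more than 25 mm (distance of spool from where it was at the start of the episode above 0.025 m).
It fails at once if the worn pad is moved more than 25 mm (distance of worn_pad from where it was at the start of the episode above 0.025 m).
It also fails if it takes over 54 s, if anything falls off the work surface, if the arm or the gripper's body presses on something with over 40 N, if the wrist force passes 120 N, or if a joint passes its speed limit or range.

ROBOT

A 6-joint arm with a two-finger parallel gripper is mounted at the origin on the work surface. World frame = base frame: x ahead of the robot, y to its left, z up, the work surface at z = 0. Lengths are in mm, angles in degrees, forces in N, time in s.
With the tool pointing down it reaches from about 300 to 850 mm from the base axis. Payload 4.2 kg.
Tool frame: the origin (TCP) lies on the mounting face of the last link; the fingertips stand 191 mm ahead of it and the grasp point (between the pads) lies 172 mm ahead of it; z points along the fingers, y is the direction in which the jaws open and shut (so a half turn about z gives the same grasp; the last joint's range is limited). The gripper opens to 91 mm and grips with 3 to 60 N. Pads are 32 mm wide; open, the fingers measure 118 mm over their backs; the gripper's body (76 mm by 178 mm) begins 60 mm behind the grasp point.
Start: joints at [-77.006, 18.312, 89.639, -0, 72.044, -1.146], TCP at [140.472, -557.576, 404.776] pointing down, gripper open.
Joint ranges: [-177.97, 177.97], [-48.28, 115.42], [12.27, 149.76], [-77.06, 257.06], [2.81, 150.46], [-146.56, 146.56]. Speed limits (degrees/s): [147.25, 147.25, 180, 180, 180, 180].

INTERFACE

Orientations are given as [roll, pitch, yaw] about the fixed x, y, z axes, in that order (R = Rz(yaw) Ry(pitch) Rx(roll)).
In Python, from workcell import env gives the robot as it stands.
- The arm moves only by the shell command python3 -m handwheel 'ROWS' [FORCE]. ROWS is JSON, a list of rows, each an object with "gripper": the opening in per cent of the stroke, from 0 (shut) to 100 (fully open); "travel": the shift along the tool's x, y, z in m, a list of three; "twist": the turn about the tool's z in rad. In form: [{"gripper": gripper, "travel": [x, y, z], "twist": twist}, ...]. A call has 1 to 5 rows; each row shifts and turns the commanded pose from where the row before left it, along the tool's axes as they then stand; what a row does not reach is not made up. A row lasts 1/12 s, in which the tool goes at most 41.7 mm and 7.16 degrees, less where a joint would pass 70% of its speed; a pose out of reach is approached as far as the arm can. A call with a gripper value outside its range is refused whole. The fingers move at their own pace and stop on an object; FORCE is the grip in N (left out, the last holds). Time passes only in rows, so rows that do not move let the fingers close. It gives the time, the measured TCP pose, the force and the opening at its end, in the units of the state.
- env.state(): the state, without advancing time (a new reading comes with each control period).
- env.grab_frame(name): name is "side" or "top"; returns a dict with "frame" (420x560x3 uint8, red, green, blue), "intrinsics" (3x3 intrinsics, pixels), "extrinsics" (4x4, takes a point from camera to world coordinates). Camera axes: x right, y down, z forward; pixel columns grow to the right and rows downward; lengths in mm; the calibration is good to about 2 mm. A picture is of the moment at which its call begins. There is no depth.
- env.job_done(): hands the job in, once; it reports no verdict.
Trained networks look in the newest picture that a camera, given by its name, has taken for a name from the list of things; names that differ only in an ending like _2 or _b are one class to them, and where a whole thing is asked for, a point or a joint stands for the part that bears it (a point fixed in the world has none). Each returns a list of dicts, best first, with "confidence" (0 to 1); they miss things now and then, are a little off and sometimes report something else, mostly with a low value. They report only what shows in the picture. A call takes as long as a camera call. They do not tell look-alikes from the thing itself.
- env.trace(camera, thing): "pixels" (420x560 bool, what is visible of it) and "uv" ([column, row] in pixels, amid what is visible of it).
- env.pinpoint(camera, thing): "uv" ([column, row] in pixels: a listed point, or the origin of a listed thing).
The state is a dict: "time_s": time; "qpos": joint angles; "qvel": joint speeds; "effort": joint torques, N m; "ee_pos": TCP position; "ee_rot": TCP orientation; "force": force on the tool from outside, world axes, zero at the start; "torque": the same for the moment, N m; "gripper_width": finger opening in mm.
Only numpy, scipy, OpenCV 4.12 (cv2) and the standard library are available. Lean on these libraries where they do the work, as an engineer would, in place of code of your own. Each camera call takes 0.05 s, during which the arm holds its last target. There are 200 camera calls.

## Working session

There is one attempt and no reset: what is moved stays moved. The work goes in short steps, Python scripts to look and compute and a shell command to move; the robot and the scene stay as the last step left them, time stands still between calls to the robot, and variables do not carry over. Pictures are saved under pics/ and viewed, about 8 in all and at most 12, crops included, and the job is handed in when it is done.

```bash
mkdir -p pics; ls; cat > h.py <<'E'
import numpy as np,cv2
from workcell import env
def ray(f,uv,z):
    K=np.array(f["intrinsics"]);T=np.array(f["extrinsics"])
    d=T[:3,:3]@np.linalg.solve(K,[uv[0],uv[1],1]);o=T[:3,3]
    return (o+d*(z-o[2])/d[2]).round(1)
def proj(f,p):
    K=np.array(f["intrinsics"]);T=np.array(f["extrinsics"])
    c=T[:3,:3].T@(np.array(p,float)-T[:3,3]);u=K@c
    return (u[:2]/u[2]).round(1)
E
python3 - <<'E'
from h import *
s=env.state();print(s)
for c in("top","side"):
    f=env.grab_frame(c);np.savez(f"{c}0.npz",**f)
    cv2.imwrite(f"pics/{c}0.png",f["frame"][:,:,::-1])
    print(c,np.array(f["extrinsics"]).round(2).tolist(),np.array(f["intrinsics"]).round(1).tolist())
    for n,z in dict(pad=0,ear_a=0,ear_b=0,bracket=0,floor_mid=20,rim_a=46,rim_b=46,carton=0,spool=0,worn_pad=0).items():
        for r in env.pinpoint(c,n)[:4]: print(n,np.round(r["uv"],1),round(r["confidence"],2),ray(f,r["uv"],z))
E
```

```text
pics
{'time_s': 0.0, 'qpos': array([-7.70063667e+01,  1.83500312e+01,  8.97058884e+01, -1.30707866e-04,
        7.20404870e+01, -1.14650924e+00]), 'qvel': array([ 0.05295822,  0.01191711,  0.02658404, -0.00690339,  0.04783706,
        0.00794515]), 'effort': array([-1.63344095e-03, -4.12463236e+01, -2.31973636e+01,  7.25529715e-02,
        4.55921853e-02, -1.48847607e-04]), 'ee_pos': array([ 140.42722718, -557.4202114 ,  403.93962555]), 'ee_rot': array([-1.79903610e+02, -1.80475507e-03,  1.41401814e+01]), 'force': array([ 0.74539499, -0.3019634 , -0.24484158]), 'torque': array([-0.00581022, -0.02363196, -0.00633229]), 'gripper_width': 91.26317496381765}
top [[-0.01, -0.99, 0.14, 394.55], [-1.0, 0.02, 0.02, 1.04], [-0.02, -0.14, -0.99, 949.34], [0.0, 0.0, 0.0, 1.0]] [[392.0, 0.0, 278.2], [0.0, 392.0, 215.6], [0.0, 0.0, 1.0]]
pad [342.4 219.7] 0.91 [ 515.9 -135.8    0. ]
pad [314.7 264.3] 0.83 [409.2 -65.7   0. ]
ear_a [322.1 221.3] 0.95 [512.8 -86.4   0. ]
ear_a [316.2 285.2] 0.63 [359.7 -67.9   0. ]
ear_a [319.5 247.3] 0.6 [449.7 -78.3   0. ]
ear_a [358.3 220.7] 0.59 [ 512.9 -174.3  
[... 1598 characters left out ...]
   0. ]
bracket [362.4 318.7] 0.78 [281.5 244.1   0. ]
bracket [218.4 335.7] 0.32 [525.4 381.4   0. ]
floor_mid [258.7 269.4] 0.66 [519.4 194.9  20. ]
floor_mid [368.8 307.6] 0.62 [273.5 230.9  20. ]
rim_a [262.8 243.1] 0.98 [533.3 135.   46. ]
rim_a [366.9 280.6] 0.78 [289.1 183.2  46. ]
rim_a [261.7 270.4] 0.68 [499.6 226.3  46. ]
rim_a [368.8 316.2] 0.67 [266.  282.7  46. ]
rim_b [262.8 243.1] 0.98 [533.3 135.   46. ]
rim_b [366.9 280.6] 0.78 [289.1 183.2  46. ]
rim_b [261.7 270.4] 0.68 [499.6 226.3  46. ]
rim_b [368.8 316.2] 0.67 [266.  282.7  46. ]
carton [205.2 216.8] 0.7 [741.5  16.7   0. ]
spool [215.3 337.8] 0.69 [528.4 388.1   0. ]
worn_pad [329.8 171.6] 0.55 [ 504.9 -350.4   -0. ]
```

```bash
python3 - <<'E'
import cv2
a=cv2.imread("pics/top0.png")
cv2.imwrite("pics/a.png",cv2.resize(a[100:360,100:480],None,fx=2.1,fy=2.1,interpolation=3))
b=cv2.imread("pics/side0.png")
cv2.imwrite("pics/b.png",cv2.resize(b[140:370,180:420],None,fx=2.6,fy=2.6,interpolation=3))
E
```

```text
(no output)
```

View pics/a.png

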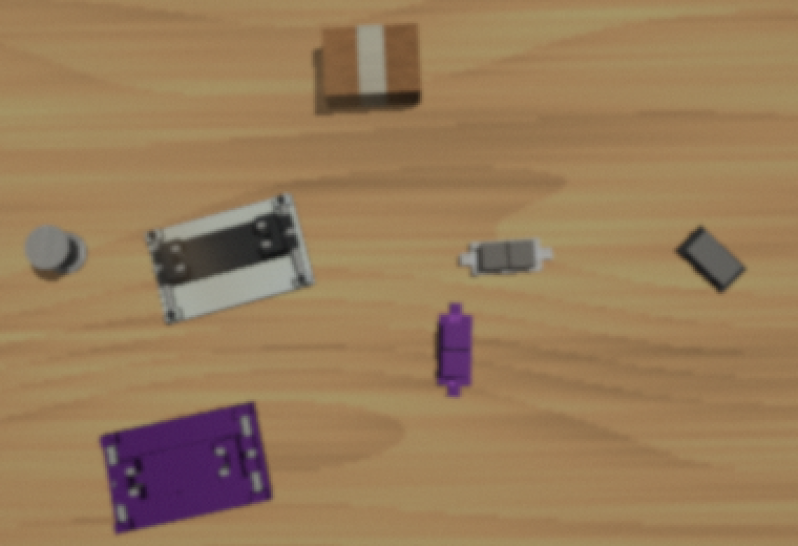

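View pics/b.png

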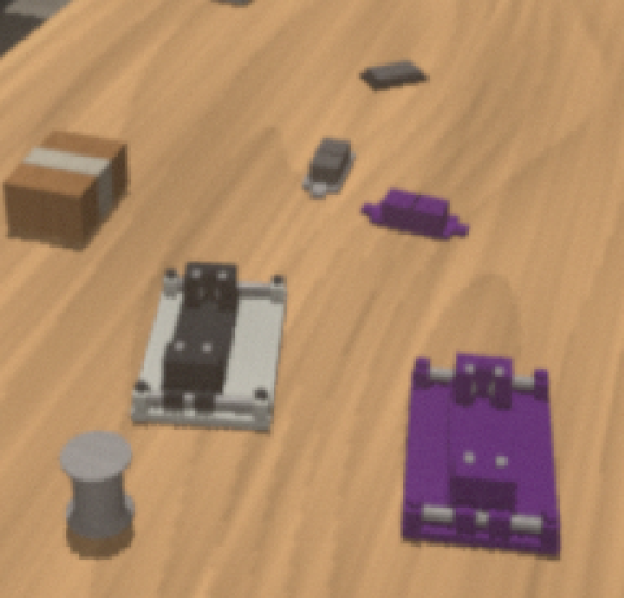

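The steel and grey pad is at top-view pixel (340,222). The aluminium bracket with the dark carrier is at (209,223). The purple pad (316,267) and purple bracket (188,323) are decoys, because their colours don't match the description. The carton is at (276,133), the spool at (124,219) and the worn pad at (438,223). Next I'll enlarge the pad and bracket to confirm, and average frames to find the clip dots.

```bash
python3 - <<'E'
from h import *
ims=[]
for c,(x0,y0,x1,y1),(px0,py0,px1,py1) in (("top",(160,180,260,262),(310,200,375,240)),("side",(225,230,300,310),(285,185,330,225))):
    a=np.mean([np.array(env.grab_frame(c)["frame"],float) for _ in range(5)],0)
    np.save(f"{c}avg.npy",a)
    A=a.astype(np.uint8)[:,:,::-1].copy()
    ims.append(np.hstack([cv2.resize(A[y0:y1,x0:x1],(400,300),interpolation=2),cv2.resize(A[py0:py1,px0:px1],(400,300),interpolation=2)]))
    f=np.load(c+"0.npz")
    hsv=cv2.cvtColor(A,cv2.COLOR_BGR2HSV).astype(int)
    m=((hsv[...,1]<60)).astype(np.uint8)
    m2=np.zeros_like(m);m2[py0:py1,px0:px1]=m[py0:py1,px0:px1]
    n,l,st,ce=cv2.connectedComponentsWithStats(m2);k=1+st[1:,4].argmax()
    ys,xs=np.nonzero(l==k);print(c,"pad",st[k],ce[k],cv2.minAreaRect(np.c_[xs,ys].astype(np.float32)))
    g=A.max(2).astype(float)
    for (u,v) in ([(184,217.5),(185.8,227.6),(224.8,207.6),(227.2,217.6)] if c=="top" else [(249.2,273),(260,273.8),(255.4,244.6),(265.8,244.6)]):
        r=g[int(v)-3:int(v)+5,int(u)-3:int(u)+5];
        w=np.clip(r-r.min()-0.5*(r.max()-r.min()),0,None);Y,X=np.mgrid[int(v)-3:int(v)+5,int(u)-3:int(u)+5]
        uv=((w*X).sum()/w.sum(),(w*Y).sum()/w.sum());print(c,np.round(uv,1),ray(f,uv,46),r.max())
cv2.imwrite("pics/c.png",np.vstack(ims))
E
```

```text
top pad [319 213  44  18 577] [340.39341421 221.694974  ] ((340.4739990234375, 221.62249755859375), (15.342865943908691, 43.3109130859375), 86.05481719970703)
top [183.5 216.4] [524.  241.1  46. ] 119.0
top [185.5 227. ] [498.9 235.9  46. ] 114.0
top [223.7 206.4] [546.  146.9  46. ] 114.0
top [226.3 215.7] [523.8 140.5  46. ] 112.0
side pad [297 194  19  22 247] [305.91497976 204.14979757] ((306.0000305175781, 204.5), (12.969194412231445, 23.255107879638672), 26.56505012512207)
side [248.5 272.4] [522.7 241.8  46. ] 138.0
side [259.2 273.2] [501.  236.7  46. ] 141.0
side [255.3 243.9] [548.  143.5  46. ] 133.0
side [265.8 242.8] [527.5 131.6  46. ] 144.0
```

View pics/c.png

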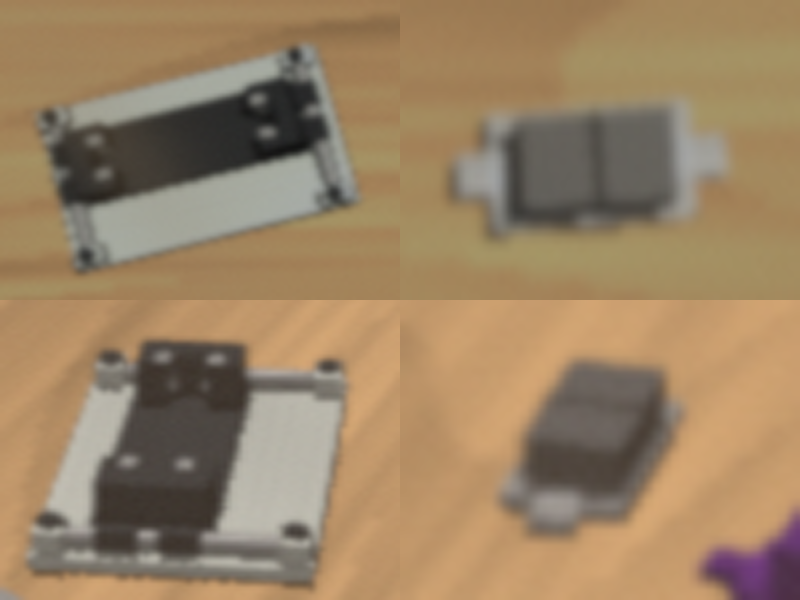

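Confirmed: the steel pad has a grey lining and two ears, and the aluminium base has the dark carrier with four bright clip dots. Next I'll refine the pad position, the pad yaw and the base edge.

```bash
python3 - <<'E'
from h import *
f=np.load("top0.npz");fs=np.load("side0.npz")
for n,uv,z in (("lining",(342.1,221.5),24),("earL",(321.7,223),6),("earR",(360.7,220.8),6),("padmask",(340.4,221.65),6)): print(n,ray(f,uv,z))
# side: lining top centre, near ear
print("side lining",ray(fs,(285+(597-400)*45/400,185+(410-300)*40/300),24),"near ear",ray(fs,(285+153*45/400,185+206*40/300),6))
a=np.load("topavg.npy").astype(np.uint8)
hsv=cv2.cvtColor(a,cv2.COLOR_RGB2HSV).astype(int)
m=(hsv[...,1]<60).astype(np.uint8);w=np.zeros_like(m);w[180:262,160:260]=m[180:262,160:260]
n,l,st,ce=cv2.connectedComponentsWithStats(w);k=1+st[1:,4].argmax();ys,xs=np.nonzero(l==k)
r=cv2.minAreaRect(np.c_[xs,ys].astype(np.float32));b=cv2.boxPoints(r);print(r,[ray(f,p,10) for p in b])
P=[(u,ys[xs==u].max()) for u in range(185,246)]
P=np.array([ray(f,p,5)[:2] for p in P]);print("low edge yaw",np.degrees(np.arctan(-np.polyfit(P[:,1],P[:,0],1)[0])))
E
```

```text
lining [ 508.6 -131.5   24. ]
earL [507.9 -84.8   6. ]
earR [ 511.8 -178.9    6. ]
padmask [ 510.5 -130.     6. ]
side lining [ 508.  -121.6   24. ] near ear [509.  -82.9   6. ]
((208.5269317626953, 222.765380859375), (45.431602478027344, 73.76056671142578), 74.74488067626953) [array([544.2, 291.4,  10. ]), array([589.3, 117.4,  10. ]), array([481.2,  88.4,  10. ]), array([437.2, 259.8,  10. ])]
low edge yaw 14.641494067693383
```

```bash
R='{"gripper":100,"travel":[0.033,-0.0231,0],"twist":0}'
python3 -m handwheel '[{"gripper":100,"travel":[0.033,-0.0231,0],"twist":0},{"gripper":100,"travel":[0.033,-0.0231,0],"twist":0},{"gripper":100,"travel":[0.033,-0.0231,0],"twist":0},{"gripper":100,"travel":[0.033,-0.0231,0],"twist":0},{"gripper":100,"travel":[0.033,-0.0231,0],"twist":0}]' 40
python3 -m handwheel '[{"gripper":100,"travel":[0.033,-0.0231,0],"twist":0},{"gripper":100,"travel":[0.033,-0.0231,0],"twist":0},{"gripper":100,"travel":[0.033,-0.0231,0],"twist":0},{"gripper":100,"travel":[0.033,-0.0231,0],"twist":0},{"gripper":100,"travel":[0.033,-0.0231,0],"twist":0}]'
python3 -m handwheel '[{"gripper":100,"travel":[0.033,-0.0231,0],"twist":0},{"gripper":100,"travel":[0.033,-0.0231,0],"twist":0},{"gripper":100,"travel":[0.033,-0.0231,0],"twist":0},{"gripper":100,"travel":[0.033,-0.0231,0],"twist":0},{"gripper":100,"travel":[0,0,0],"twist":-0.124}]'
python3 -m handwheel '[{"gripper":100,"travel":[0,0,0],"twist":-0.124},{"gripper":100,"travel":[0,0,0],"twist":-0.124},{"gripper":100,"travel":[0,0,0],"twist":-0.124},{"gripper":100,"travel":[0,0,0],"twist":-0.124},{"gripper":100,"travel":[0,0,0],"twist":-0.124}]'
python3 -m handwheel '[{"gripper":100,"travel":[0,0,0],"twist":-0.124},{"gripper":100,"travel":[0,0,0],"twist":-0.124},{"gripper":100,"travel":[0,0,0],"twist":-0.124},{"gripper":100,"travel":[0,0,0],"twist":-0.124},{"gripper":100,"travel":[0,0,0],"twist":-0.124}]'
```

```text
time_s: 2.02
ee_pos: [273.0, -403.7, 404.9]
ee_rot: [180.0, -0.0, 14.1]
force: [1.4, -0.5, -0.2]
gripper_width: 91.3
time_s: 2.43
ee_pos: [404.9, -251.2, 405.0]
ee_rot: [180.0, -0.0, 14.1]
force: [1.1, -0.7, 0.3]
gripper_width: 90.8
time_s: 2.85
ee_pos: [513.1, -126.6, 404.7]
ee_rot: [-179.9, -0.2, 21.6]
force: [0.1, -0.3, -0.4]
gripper_width: 91.0
time_s: 3.27
ee_pos: [509.5, -131.0, 404.8]
ee_rot: [180.0, 0.0, 57.1]
force: [0.4, -0.0, 0.4]
gripper_width: 91.0
time_s: 3.68
ee_pos: [509.4, -131.1, 404.8]
ee_rot: [180.0, 0.0, 92.6]
force: [0.2, 0.0, 0.5]
gripper_width: 91.3
```

```bash

python3 -m handwheel '[{"gripper":100,"travel":[0,0,0.036],"twist":-0.015},{"gripper":100,"travel":[0,0,0.036],"twist":0},{"gripper":100,"travel":[0,0,0.036],"twist":0},{"gripper":100,"travel":[0,0,0.036],"twist":0},{"gripper":100,"travel":[0,0,0.03],"twist":0}]'
python3 -m handwheel '[{"gripper":100,"travel":[0,0,0.016],"twist":0},{"gripper":100,"travel":[0,0,0.010],"twist":0},{"gripper":100,"travel":[0,0,0.0048],"twist":0},{"gripper":100,"travel":[0,0,0],"twist":0},{"gripper":100,"travel":[0,0,0],"twist":0}]'
python3 - <<'E'
from h import *
A=[]
for c,(x0,y0,x1,y1) in (("top",(290,175,390,250)),("side",(260,130,360,230))):
    A.append(cv2.resize(env.grab_frame(c)["frame"][y0:y1,x0:x1,::-1],(400,400 if c=="side" else 300),interpolation=2))
A[0]=cv2.copyMakeBorder(A[0],0,100,0,0,cv2.BORDER_CONSTANT)
cv2.imwrite("pics/d.png",np.hstack(A))
E
```

```text
time_s: 4.1
ee_pos: [508.9, -131.0, 228.8]
ee_rot: [-179.9, -0.0, 93.2]
force: [-0.9, 0.3, -0.2]
gripper_width: 91.4
time_s: 4.52
ee_pos: [510.0, -131.3, 200.8]
ee_rot: [179.9, 0.0, 93.1]
force: [0.8, 0.2, 0.9]
gripper_width: 91.3
```

View pics/d.png

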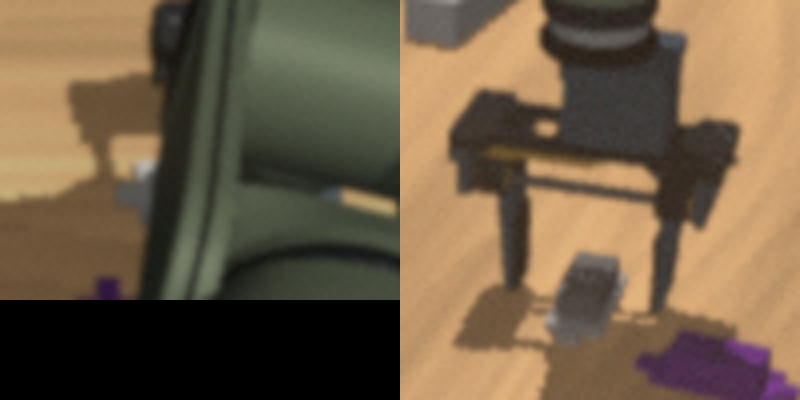

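The pad sits between the open fingers at side-crop pixel (585,300), and the purple pad is clear. I'll close the gripper.

```bash

python3 -m handwheel '[{"gripper":0,"travel":[0,0,0],"twist":0},{"gripper":0,"travel":[0,0,0],"twist":0},{"gripper":0,"travel":[0,0,0],"twist":0},{"gripper":0,"travel":[0,0,0],"twist":0},{"gripper":0,"travel":[0,0,0],"twist":0}]' 40
python3 -m handwheel '[{"gripper":0,"travel":[0,0,0],"twist":0},{"gripper":0,"travel":[0,0,0],"twist":0},{"gripper":0,"travel":[0,0,0],"twist":0},{"gripper":0,"travel":[0,0,0],"twist":0},{"gripper":0,"travel":[0,0,0],"twist":0}]'
python3 -m handwheel '[{"gripper":0,"travel":[0,0,0],"twist":0},{"gripper":0,"travel":[0,0,0],"twist":0},{"gripper":0,"travel":[0,0,0],"twist":0},{"gripper":0,"travel":[0,0,0],"twist":0},{"gripper":0,"travel":[0,0,0],"twist":0}]'
```

```text
time_s: 5.03
ee_pos: [509.5, -131.1, 200.1]
ee_rot: [180.0, 0.0, 93.2]
force: [-0.7, -0.5, -0.0]
gripper_width: 60.8
time_s: 5.45
ee_pos: [509.6, -131.2, 199.9]
ee_rot: [180.0, 0.0, 93.1]
force: [0.7, 0.3, -0.1]
gripper_width: 29.5
time_s: 5.87
ee_pos: [509.5, -131.1, 199.9]
ee_rot: [180.0, 0.0, 93.2]
force: [1.0, -0.2, -1.6]
gripper_width: 30.0
```

```bash

python3 -m handwheel '[{"gripper":0,"travel":[0,0,-0.02],"twist":0},{"gripper":0,"travel":[0,0,-0.03],"twist":0},{"gripper":0,"travel":[0,0,-0.03],"twist":0},{"gripper":0,"travel":[0,0,-0.02],"twist":0},{"gripper":0,"travel":[0,0,0],"twist":0}]'
python3 -m handwheel '[{"gripper":0,"travel":[0.02,0.002,0],"twist":0},{"gripper":0,"travel":[0.03,0.003,0],"twist":0},{"gripper":0,"travel":[0.035,0.0035,0],"twist":0},{"gripper":0,"travel":[0.035,0.0035,0],"twist":0},{"gripper":0,"travel":[0.035,0.0035,0],"twist":0}]'
python3 -m handwheel '[{"gripper":0,"travel":[0.035,0.0035,0],"twist":0},{"gripper":0,"travel":[0.035,0.0035,0],"twist":0},{"gripper":0,"travel":[0.035,0.0035,0],"twist":0},{"gripper":0,"travel":[0.035,0.0035,0],"twist":0},{"gripper":0,"travel":[0.025,0.001,0],"twist":0}]'
python3 -m handwheel '[{"gripper":0,"travel":[0,0,0],"twist":-0.098},{"gripper":0,"travel":[0,0,0],"twist":-0.098},{"gripper":0,"travel":[0,0,0.015],"twist":0},{"gripper":0,"travel":[0,0,0.015],"twist":0},{"gripper":0,"travel":[0,0,0],"twist":0}]'
python3 - <<'E'
from h import *
print(env.state()["ee_pos"],env.state()["ee_rot"],env.state()["force"],env.state()["gripper_width"])
A=[]
for c,(x0,y0,x1,y1) in (("top",(160,160,260,260)),("side",(210,190,310,290))):
    f=env.grab_frame(c);np.savez(c+"1.npz",**f)
    A.append(cv2.resize(f["frame"][y0:y1,x0:x1,::-1],(400,400),interpolation=2))
cv2.imwrite("pics/e.png",np.hstack(A))
E
```

```text
time_s: 6.28
ee_pos: [510.4, -131.4, 303.9]
ee_rot: [179.6, 0.2, 93.2]
force: [0.1, -0.3, -1.4]
gripper_width: 29.7
time_s: 6.7
ee_pos: [515.6, 25.8, 298.2]
ee_rot: [-179.8, 0.0, 93.1]
force: [0.7, 0.5, -1.4]
gripper_width: 29.4
time_s: 7.12
ee_pos: [521.8, 192.6, 298.1]
ee_rot: [-179.9, 0.0, 93.2]
force: [1.0, 0.1, -1.8]
gripper_width: 29.9
time_s: 7.53
ee_pos: [520.6, 189.6, 265.6]
ee_rot: [-179.5, 0.1, 104.4]
force: [-0.5, 0.1, -1.6]
gripper_width: 29.6
[520.62089655 189.62522386 265.63902332] [-1.79474781e+02  5.37153019e-02  1.04404199e+02] [-0.47139411  0.05831868 -1.55982888] 29.595946278665863
```

View pics/e.png

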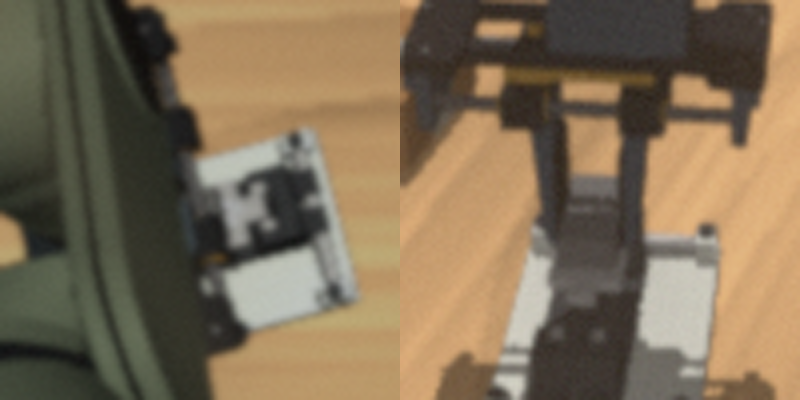

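Side crop: the pad is held level above the carrier, and the near ear shows at (575,290). Top crop: the far ear is at about (258,210), next to the far upright. I'll overlay model outlines to measure the misalignment.

```bash
cat > ov.py <<'E'
from h import *
def rect(c,yaw,x0,x1,y0,y1,z):
    a=np.radians(yaw);R=np.array([[np.cos(a),-np.sin(a)],[np.sin(a),np.cos(a)]])
    return [list(np.array(c)+R@[x,y])+[z] for x,y in((x0,y0),(x1,y0),(x1,y1),(x0,y1))]
def overlay(name,pc,pyaw,pz,cc,cyaw,boxes,out):
    A=[]
    for c,(x0,y0,w) in boxes.items():
        a=np.mean([np.array((f:=env.grab_frame(c))["frame"],float) for _ in range(4)],0).astype(np.uint8)
        s=400/w;I=cv2.resize(a[y0:y0+w,x0:x0+w,::-1],(400,400),interpolation=2)
        I=np.clip(I.astype(float)*1.3,0,255).astype(np.uint8)
        def d(P,col):
            q=np.array([(proj(f,p)-[x0,y0]+.5)*s for p in P]);cv2.polylines(I,[np.int32(q*8)],True,col,1,cv2.LINE_AA,3)
        for sg in(1,-1):
            d(rect(pc,pyaw,-7,7,sg*40,sg*53,pz+6),(0,0,255))
            d(rect(cc,cyaw,-22,22,sg*44,sg*68,46),(255,0,0))
            d(rect(cc,cyaw,-8.2,8.2,sg*44,sg*54.5,46),(255,255,0))
        d(rect(pc,pyaw,-15,15,-30,30,pz+24),(0,255,0))
        A.append(I)
    cv2.imwrite(out,np.hstack(A))
E
python3 - <<'E'
from ov import *
s=env.state();p=s["ee_pos"];print(p,s["ee_rot"])
overlay("",p[:2],s["ee_rot"][2]-90,p[2]-199.9,(523.5,190),14.4,{"top":(200,180,60),"side":(225,225,60)},"pics/f.png")
E
```

```text
[521.79819495 189.88197886 268.41335969] [-1.79783157e+02  2.43206922e-02  1.04382275e+02]
```

View pics/f.png

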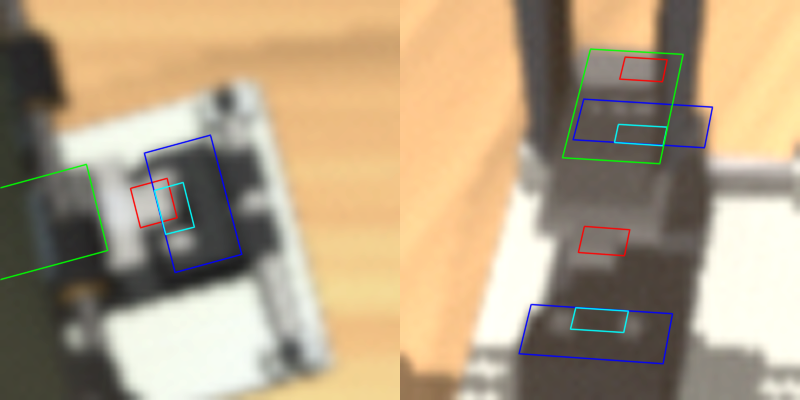

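```bash

python3 -m handwheel '[{"gripper":0,"travel":[-0.0005,0.0018,0.006],"twist":0},{"gripper":0,"travel":[0,0,0.008],"twist":0},{"gripper":0,"travel":[0,0,0.004],"twist":0},{"gripper":0,"travel":[0,0,0],"twist":0},{"gripper":0,"travel":[0,0,0],"twist":0}]'
python3 -m handwheel '[{"gripper":0,"travel":[0,0,0.001],"twist":0},{"gripper":0,"travel":[0,0,0.001],"twist":0},{"gripper":0,"travel":[0,0,0.001],"twist":0},{"gripper":0,"travel":[0,0,0],"twist":0}]'
python3 -m handwheel '[{"gripper":0,"travel":[0,0,0.0005],"twist":0},{"gripper":0,"travel":[0,0,0.0005],"twist":0},{"gripper":0,"travel":[0,0,0],"twist":0},{"gripper":0,"travel":[0,0,0],"twist":0}]'
python3 -c "
from h import *
s=env.state();print(s['ee_pos'],s['ee_rot'],s['force'],s['torque'])"
```

```text
time_s: 8.45
ee_pos: [524.0, 190.0, 251.2]
ee_rot: [-179.9, 0.0, 104.4]
force: [-0.5, -0.1, -1.6]
gripper_width: 29.7
time_s: 8.78
ee_pos: [524.1, 190.0, 248.9]
ee_rot: [-180.0, 0.0, 104.4]
force: [-0.4, -0.2, -2.0]
gripper_width: 29.3
time_s: 9.12
ee_pos: [524.2, 190.0, 247.9]
ee_rot: [180.0, 0.0, 104.4]
force: [-0.6, 0.7, -1.9]
gripper_width: 29.5
[524.2047405  190.02294949 247.90910855] [1.79999231e+02 5.07892813e-03 1.04380793e+02] [-0.6195476   0.66148064 -1.87281273] [ 0.03749643 -0.0727173  -0.01961801]
```

```bash

python3 -m handwheel '[{"gripper":0,"travel":[0,0,0.0005],"twist":0},{"gripper":0,"travel":[0,0,0.0005],"twist":0},{"gripper":0,"travel":[0,0,0.0005],"twist":0},{"gripper":0,"travel":[0,0,0],"twist":0}]'
python3 -m handwheel '[{"gripper":0,"travel":[0,0,0.0005],"twist":0},{"gripper":0,"travel":[0,0,0.0005],"twist":0},{"gripper":0,"travel":[0,0,0],"twist":0}]'
python3 -c "
from h import *
s=env.state();print(s['ee_pos'],s['ee_rot'],s['force'],s['torque'])"
```

```text
time_s: 9.45
ee_pos: [524.2, 190.0, 246.3]
ee_rot: [-180.0, 0.0, 104.4]
force: [1.1, -0.0, -2.8]
gripper_width: 29.7
time_s: 9.7
ee_pos: [524.2, 190.0, 245.7]
ee_rot: [180.0, 0.0, 104.4]
force: [-1.0, -1.2, 0.8]
gripper_width: 30.0
[524.23764615 190.04222888 245.7216781 ] [1.79986136e+02 4.53564784e-03 1.04382198e+02] [-1.00266302 -1.21154092  0.7892263 ] [ 0.00680967 -0.0062657  -0.02035686]
```

```bash

python3 -m handwheel '[{"gripper":0,"travel":[0,0,0.0005],"twist":0},{"gripper":0,"travel":[0,0,0],"twist":0},{"gripper":0,"travel":[0,0,0],"twist":0}]'
python3 -c "
from h import *
s=env.state();print(s['ee_pos'],s['ee_rot'],s['force'],s['torque'])"
python3 -m handwheel '[{"gripper":0,"travel":[0,0,0.0005],"twist":0},{"gripper":0,"travel":[0,0,0],"twist":0},{"gripper":0,"travel":[0,0,0],"twist":0}]'
python3 -c "
from h import *
s=env.state();print(s['ee_pos'],s['ee_rot'],s['force'],s['torque'])"
```

```text
time_s: 9.95
ee_pos: [524.1, 190.0, 245.2]
ee_rot: [180.0, -0.0, 104.4]
force: [-0.9, -0.7, 3.1]
gripper_width: 29.6
[524.14998917 189.98867916 245.19423721] [ 1.79995492e+02 -7.41476455e-03  1.04353826e+02] [-0.89116365 -0.73052801  3.14745179] [ 0.11153775  0.16874143 -0.06899372]
time_s: 10.2
ee_pos: [523.9, 189.9, 243.9]
ee_rot: [-179.9, 0.0, 104.4]
force: [-1.2, -0.5, -0.6]
gripper_width: 29.4
[523.87063299 189.94242461 243.87836123] [-1.79924503e+02  2.03439954e-02  1.04407296e+02] [-1.16086471 -0.52155281 -0.58454033] [-0.07263726  0.13800496  0.06476248]
```

```bash

python3 -m handwheel '[{"gripper":0,"travel":[0,0,0.0005],"twist":0},{"gripper":0,"travel":[0,0,0.0005],"twist":0},{"gripper":0,"travel":[0,0,0],"twist":0}]'
python3 -c "
from h import *
s=env.state();print(s['ee_pos'],s['ee_rot'],s['force'],s['torque'])"
python3 -m handwheel '[{"gripper":0,"travel":[0,0,0.0005],"twist":0},{"gripper":0,"travel":[0,0,0.0005],"twist":0},{"gripper":0,"travel":[0,0,0],"twist":0}]'
python3 -c "
from h import *
s=env.state();print(s['ee_pos'],s['ee_rot'],s['force'],s['torque'])"
```

```text
time_s: 10.45
ee_pos: [523.9, 190.0, 242.9]
ee_rot: [-179.9, 0.0, 104.4]
force: [-2.7, 0.0, -1.4]
gripper_width: 29.4
[523.91052286 189.97539527 242.90258828] [-1.79916272e+02  1.36062695e-02  1.04393500e+02] [-2.7376682   0.04284386 -1.42082211] [-0.06759766  0.26150138  0.11517484]
time_s: 10.7
ee_pos: [523.9, 190.0, 242.2]
ee_rot: [-179.9, 0.0, 104.4]
force: [-2.0, -0.7, -0.4]
gripper_width: 29.9
[523.90784744 189.96580873 242.17600219] [-1.79928237e+02  9.35091579e-03  1.04388896e+02] [-1.98240655 -0.67130279 -0.42020787] [-0.131361    0.46453097  0.18770091]
```

The ears are in the slots, about 3.7 mm below the rim with little resistance. There's a slight side load towards -x, so I'll ease 0.6 mm that way and go down the free stretch.

```bash

python3 -m handwheel '[{"gripper":0,"travel":[0,-0.0006,0],"twist":0},{"gripper":0,"travel":[0,0,0.001],"twist":0},{"gripper":0,"travel":[0,0,0.001],"twist":0},{"gripper":0,"travel":[0,0,0],"twist":0}]'
python3 -m handwheel '[{"gripper":0,"travel":[0,0,0.001],"twist":0},{"gripper":0,"travel":[0,0,0.001],"twist":0},{"gripper":0,"travel":[0,0,0],"twist":0}]'
python3 -c "
from h import *
s=env.state();print(s['ee_pos'],s['ee_rot'],s['force'],s['torque'])"
python3 -m handwheel '[{"gripper":0,"travel":[0,0,0.001],"twist":0},{"gripper":0,"travel":[0,0,0.001],"twist":0},{"gripper":0,"travel":[0,0,0],"twist":0}]'
python3 -c "
from h import *
s=env.state();print(s['ee_pos'],s['ee_rot'],s['force'],s['torque'])"
```

```text
time_s: 11.03
ee_pos: [523.6, 189.9, 240.3]
ee_rot: [180.0, 0.0, 104.4]
force: [-1.6, -0.4, -1.0]
gripper_width: 29.8
time_s: 11.28
ee_pos: [523.6, 189.9, 238.2]
ee_rot: [-180.0, 0.0, 104.4]
force: [-2.2, 0.1, -0.3]
gripper_width: 29.6
[523.63722608 189.88486248 238.22114123] [-1.79996226e+02  2.77333257e-03  1.04376508e+02] [-2.20805462  0.09014075 -0.33420662] [-0.03873585  0.27053856  0.10139404]
time_s: 11.53
ee_pos: [523.6, 189.9, 236.2]
ee_rot: [-180.0, 0.0, 104.4]
force: [-2.1, -0.7, -0.2]
gripper_width: 29.7
[523.62885286 189.8770344  236.22376179] [-1.79997616e+02  3.98255164e-03  1.04377689e+02] [-2.11843422 -0.65674197 -0.18558623] [-0.0598955   0.30661139  0.11610288]
```

```bash

python3 -m handwheel '[{"gripper":0,"travel":[0,-0.0006,0],"twist":0},{"gripper":0,"travel":[0,0,0.001],"twist":0},{"gripper":0,"travel":[0,0,0.001],"twist":0},{"gripper":0,"travel":[0,0,0],"twist":0}]'
python3 -m handwheel '[{"gripper":0,"travel":[0,0,0.001],"twist":0},{"gripper":0,"travel":[0,0,0],"twist":0}]'
python3 -m handwheel '[{"gripper":0,"travel":[0,0,0.001],"twist":0},{"gripper":0,"travel":[0,0,0],"twist":0}]'
python3 -m handwheel '[{"gripper":0,"travel":[0,0,0.001],"twist":0},{"gripper":0,"travel":[0,0,0],"twist":0}]'
python3 -m handwheel '[{"gripper":0,"travel":[0,0,0.001],"twist":0},{"gripper":0,"travel":[0,0,0],"twist":0}]'
```

```text
time_s: 11.87
ee_pos: [523.3, 189.8, 234.3]
ee_rot: [179.9, 0.0, 104.4]
force: [0.1, 0.1, -2.0]
gripper_width: 29.7
time_s: 12.03
ee_pos: [523.2, 189.8, 233.4]
ee_rot: [180.0, 0.0, 104.4]
force: [-1.2, -0.0, -1.3]
gripper_width: 29.7
time_s: 12.2
ee_pos: [523.0, 189.7, 232.4]
ee_rot: [-180.0, 0.0, 104.4]
force: [-0.9, 0.7, -0.6]
gripper_width: 29.3
time_s: 12.37
ee_pos: [522.9, 189.7, 231.4]
ee_rot: [-180.0, 0.0, 104.4]
force: [-2.1, -1.1, 0.1]
gripper_width: 29.8
time_s: 12.53
ee_pos: [523.1, 189.7, 230.5]
ee_rot: [180.0, 0.0, 104.4]
force: [-1.0, 0.0, 2.5]
gripper_width: 29.8
```

```bash

python3 -c "
from h import *
s=env.state();print(s['ee_pos'],s['ee_rot'],s['force'],s['torque'])"
```

```text
[523.06024948 189.72359669 230.53725137] [1.79987812e+02 8.20733332e-03 1.04387172e+02] [-0.97778254  0.03127885  2.45638293] [-0.08429507  0.14245963  0.02345587]
```

Clip contact is starting and the side load is small. I'll keep going in gentle steps.

```bash

python3 -m handwheel '[{"gripper":0,"travel":[0,0,0.001],"twist":0},{"gripper":0,"travel":[0,0,0],"twist":0}]'
python3 -m handwheel '[{"gripper":0,"travel":[0,0,0.001],"twist":0},{"gripper":0,"travel":[0,0,0],"twist":0}]'
python3 -m handwheel '[{"gripper":0,"travel":[0,0,0.001],"twist":0},{"gripper":0,"travel":[0,0,0],"twist":0}]'
python3 -m handwheel '[{"gripper":0,"travel":[0,0,0.001],"twist":0},{"gripper":0,"travel":[0,0,0],"twist":0}]'
```

```text
time_s: 12.7
ee_pos: [523.1, 189.8, 229.6]
ee_rot: [180.0, 0.0, 104.4]
force: [-1.7, 0.2, 1.8]
gripper_width: 29.7
time_s: 12.87
ee_pos: [523.3, 189.8, 228.7]
ee_rot: [179.9, 0.0, 104.4]
force: [-1.0, -0.8, 3.8]
gripper_width: 29.8
time_s: 13.03
ee_pos: [523.3, 189.8, 227.9]
ee_rot: [179.9, -0.0, 104.4]
force: [-0.6, -1.3, 5.7]
gripper_width: 29.7
time_s: 13.2
ee_pos: [523.1, 189.8, 226.5]
ee_rot: [180.0, -0.0, 104.4]
force: [-1.6, 0.1, 2.4]
gripper_width: 29.9
```

```bash

python3 -m handwheel '[{"gripper":0,"travel":[0,0,0.001],"twist":0},{"gripper":0,"travel":[0,0,0],"twist":0}]'
python3 -m handwheel '[{"gripper":0,"travel":[0,0,0.001],"twist":0},{"gripper":0,"travel":[0,0,0],"twist":0}]'
python3 -m handwheel '[{"gripper":0,"travel":[0,0,0.001],"twist":0},{"gripper":0,"travel":[0,0,0],"twist":0}]'
python3 -m handwheel '[{"gripper":0,"travel":[0,0,0.001],"twist":0},{"gripper":0,"travel":[0,0,0],"twist":0}]'
python3 -m handwheel '[{"gripper":0,"travel":[0,0,0.001],"twist":0},{"gripper":0,"travel":[0,0,0],"twist":0}]'
```

```text
time_s: 13.37
ee_pos: [523.1, 189.8, 225.1]
ee_rot: [180.0, 0.0, 104.4]
force: [-0.9, 1.2, 1.2]
gripper_width: 29.7
time_s: 13.53
ee_pos: [523.1, 189.7, 224.1]
ee_rot: [-180.0, 0.0, 104.4]
force: [-1.6, 0.1, 1.9]
gripper_width: 29.6
time_s: 13.7
ee_pos: [523.0, 189.7, 223.1]
ee_rot: [-180.0, 0.0, 104.4]
force: [-1.3, -0.5, 0.7]
gripper_width: 29.5
time_s: 13.87
ee_pos: [523.0, 189.7, 222.2]
ee_rot: [-180.0, 0.0, 104.4]
force: [-1.0, -0.5, 0.9]
gripper_width: 29.7
time_s: 14.03
ee_pos: [522.8, 189.7, 220.8]
ee_rot: [-179.9, 0.0, 104.4]
force: [-0.3, 0.1, -2.4]
gripper_width: 29.5
```

```bash

python3 -m handwheel '[{"gripper":0,"travel":[0,0,0.0005],"twist":0},{"gripper":0,"travel":[0,0,0],"twist":0}]'
python3 -m handwheel '[{"gripper":0,"travel":[0,0,0.0005],"twist":0},{"gripper":0,"travel":[0,0,0],"twist":0}]'
python3 -m handwheel '[{"gripper":0,"travel":[0,0,0.0005],"twist":0},{"gripper":0,"travel":[0,0,0],"twist":0}]'
python3 -m handwheel '[{"gripper":0,"travel":[0,0,0.0005],"twist":0},{"gripper":0,"travel":[0,0,0],"twist":0}]'
```

```text
time_s: 14.2
ee_pos: [522.9, 189.7, 220.3]
ee_rot: [-179.9, 0.0, 104.4]
force: [1.1, -0.1, -2.1]
gripper_width: 29.5
time_s: 14.37
ee_pos: [522.8, 189.7, 220.1]
ee_rot: [-179.9, 0.0, 104.4]
force: [-0.3, -0.7, -3.8]
gripper_width: 29.6
time_s: 14.53
ee_pos: [522.8, 189.7, 219.9]
ee_rot: [-180.0, 0.0, 104.4]
force: [-0.5, -0.7, -0.8]
gripper_width: 29.7
time_s: 14.7
ee_pos: [522.8, 189.7, 219.9]
ee_rot: [-180.0, 0.0, 104.4]
force: [-3.5, -1.6, 4.0]
gripper_width: 29.9
```

```bash

python3 -c "
from h import *
s=env.state();print(s['ee_pos'],s['ee_rot'],s['force'],s['torque'])"
```

```text
[522.80280592 189.65657764 219.92254187] [-1.79972257e+02  9.96238420e-03  1.04386166e+02] [-3.49228367 -1.55432718  3.98473328] [-0.22066643  0.46240727  0.11674315]
```

```bash

python3 -m handwheel '[{"gripper":0,"travel":[0,0,0.0005],"twist":0},{"gripper":0,"travel":[0,0,0],"twist":0}]'
python3 -m handwheel '[{"gripper":0,"travel":[0,0,0.0005],"twist":0},{"gripper":0,"travel":[0,0,0],"twist":0},{"gripper":0,"travel":[0,0,0],"twist":0}]'
python3 -m handwheel '[{"gripper":60,"travel":[0,0,-0.001],"twist":0},{"gripper":60,"travel":[0,0,0],"twist":0},{"gripper":60,"travel":[0,0,0],"twist":0},{"gripper":60,"travel":[0,0,0],"twist":0},{"gripper":60,"travel":[0,0,0],"twist":0}]'
python3 -m handwheel '[{"gripper":60,"travel":[0,0,0],"twist":0},{"gripper":60,"travel":[0,0,0],"twist":0},{"gripper":60,"travel":[0,0,0],"twist":0}]'
```

```text
time_s: 14.87
ee_pos: [522.8, 189.6, 219.9]
ee_rot: [-180.0, 0.0, 104.4]
force: [-5.0, -1.7, 7.6]
gripper_width: 29.6
time_s: 15.12
ee_pos: [522.8, 189.6, 219.9]
ee_rot: [-180.0, 0.0, 104.4]
force: [-4.3, -2.1, 10.6]
gripper_width: 29.7
time_s: 15.53
ee_pos: [523.2, 189.8, 219.3]
ee_rot: [180.0, 0.0, 104.4]
force: [0.3, -0.2, -0.0]
gripper_width: 54.2
time_s: 15.78
ee_pos: [523.1, 189.8, 219.3]
ee_rot: [-180.0, 0.0, 104.4]
force: [-0.5, -0.3, 0.2]
gripper_width: 54.7
```

```bash

python3 -m handwheel '[{"gripper":60,"travel":[0,0,-0.01],"twist":0},{"gripper":60,"travel":[0,0,-0.03],"twist":0},{"gripper":60,"travel":[0,0,-0.04],"twist":0},{"gripper":60,"travel":[0,0,-0.04],"twist":0},{"gripper":60,"travel":[0,0,-0.04],"twist":0}]'
python3 -m handwheel '[{"gripper":60,"travel":[-0.03,-0.01,0],"twist":0},{"gripper":60,"travel":[-0.04,-0.01,0],"twist":0},{"gripper":60,"travel":[-0.04,-0.01,0],"twist":0},{"gripper":60,"travel":[-0.04,-0.01,0],"twist":0},{"gripper":60,"travel":[-0.04,-0.01,0],"twist":0}]'
python3 -m handwheel '[{"gripper":60,"travel":[-0.04,-0.01,0],"twist":0},{"gripper":60,"travel":[-0.04,-0.01,0],"twist":0},{"gripper":60,"travel":[-0.03,-0.01,0],"twist":0},{"gripper":60,"travel":[0,0,0],"twist":0},{"gripper":60,"travel":[0,0,0],"twist":0}]'
python3 - <<'E'
from ov import *
overlay("",(522.8,189.7),14.4,20,(522.8,189.7),14.4,{"top":(170,185,70),"side":(220,230,80)},"pics/g.png")
E
```

```text
time_s: 16.2
ee_pos: [522.6, 189.6, 381.9]
ee_rot: [180.0, 0.0, 104.4]
force: [1.2, 0.6, -1.1]
gripper_width: 54.5
time_s: 16.62
ee_pos: [521.2, -8.3, 380.5]
ee_rot: [179.9, 0.0, 104.4]
force: [0.8, 0.2, 0.0]
gripper_width: 54.5
time_s: 17.03
ee_pos: [519.7, -122.1, 380.0]
ee_rot: [180.0, -0.0, 104.2]
force: [0.3, 0.1, -0.3]
gripper_width: 54.3
```

View pics/g.png

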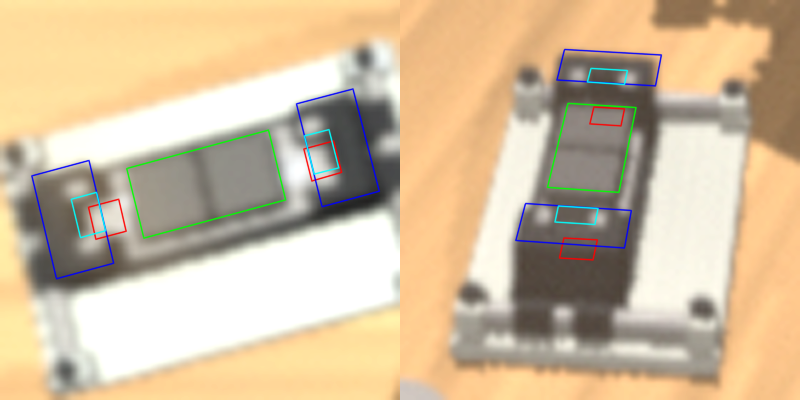

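The pad lies between the uprights: the lining is at top crop (205,183) on the predicted seated outline, it's level, and both ears are in the slots. The arm is clear, so I'll hand it in.

```bash
python3 -c "
from workcell import env
print(env.job_done(), env.state()['time_s'])"
```

```text
the job is handed in; nothing more can be done
the job is handed in; nothing more can be done
```

The steel and grey brake pad is seated in the aluminium bracket with its lining up. I let it go, moved the arm clear and handed the job in; no verdict was reported. The robot clock read about 17 s of the 54 s allowed.

- **Insertion by feel:** I touched the rim at about 5 N and the ears dropped into the slots. I then eased about 1.2 mm towards -x to take off the side load. The clips showed as a push rising to about 7 N, then falling away.
- **Seating:** The pad stopped on the floor with the tool at 219.9 mm, exactly 20 mm above its height when it picked the pad up from the bench. I pressed to about 12 N to confirm; the highest reading between steps was well under 50 N.
- **Last picture:** The lining matches the predicted seated outline in both views, to about 2 mm. It shows the pad level between the uprights.
- **Not confirmed:** Camera resolution is about 2.4 mm per pixel, so I couldn't see the clip noses over the ears. That they snapped over rests on the force and height readings. In the side view, the upright outlines sat a few millimetres off the picture.
- **Other objects:** The robot did not go near the carton, spool, worn pad or purple look-alikes. I did not measure their positions again afterwards.

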